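Load the dye caddy and clamp its row of bottles

ROBOT

A 7-joint arm with a two-finger parallel gripper is mounted at the origin on the work surface. World frame = base frame: x ahead of the robot, y to its left, z up, the work surface at z = 0. Lengths are in m, angles in degrees, forces in N, time in s.
With the tool pointing down it reaches from about 0.4 to 0.75 m from the base axis. Payload 19.5 kg.
Tool frame: the origin (TCP) lies at the very end of the fingers, on their centre line; the grasp point (between the pads) lies 19 mm behind it; z points along the fingers, y is the line along which they close (so a half turn about z gives the same grasp; the last joint's range is limited). The gripper opens to 85 mm and grips with 20 to 120 N. Pads are 22 mm wide; open, the fingers measure 114 mm over their backs; the gripper's body (76 mm by 85 mm) begins 54 mm behind the grasp point. The pads swing forward as they close: fully open they stand 13 mm farther back than shut.
Start: joints at [73.871, 40.479, -1.581, 85.061, 1.261, 54.483, -4.326], TCP at [0.137, -0.559, 0.195] pointing down, gripper open.
Joint ranges: [-155.06, 155.06], [-18.47, 123.98], [-90, 86.84], [0, 140.48], [-83.41, 263.41], [0, 116], [-161.91, 161.91]. Speed limits (degrees/s): [108.29, 108.29, 147.25, 147.25, 172.46, 172.46, 172.46].

INTERFACE

Orientations are given as [roll, pitch, yaw] about the fixed x, y, z axes, in that order (R = Rz(yaw) Ry(pitch) Rx(roll)).
In Python, from bench import readout, vision, order, models gives the robot as it stands.
- The arm moves only by the tool arm_command, never from a script. Its argument "motion" is a list of rows, each an object with "slide": the shift along the tool's x, y, z scaled (see below), a list of three; "roll": the turn about the tool's z scaled (see below). A call has 1 to 12 rows; each row is the pose to reach, as a shift and turn from the pose commanded when the call began, along the tool's axes at that moment; what a row does not reach only later rows make up. The controller multiplies each number of a shift by 0.8 m and each number of a turn by 45 degrees. A row lasts 1/12 s, in which the tool goes at most 41.7 mm and 7.16 degrees, less where a joint would pass 70% of its speed; a pose out of reach is approached as far as the arm can. A call with a number of a shift or a turn outside -1 to 1 is refused whole. A call with a gripper value outside its range is refused whole. "gripper" is the opening, from -1 (shut) to 1 (fully open), set as the call begins (left out, the last holds). The fingers move at their own pace and stop on an object; "force" is the grip in N (left out, the last holds). Time passes only in rows, so rows that repeat a pose let the fingers close. It gives the time, the measured TCP pose, the force, the opening and the grip force at its end, in the units of the state.
- readout.read_state(): the state, without advancing time (a new reading comes with each control period).
- vision.camera(name): name is "side" or "top"; returns the picture (480x640x3 uint8, red, green, blue); there is no depth.
- vision.camera_info(name): a dict with "intrinsics" (3x3 intrinsics, pixels), "dist_coeffs" ([k1, k2, p1, p2, k3] as OpenCV has them; the pictures are not rectified), "rvec" (rotation vector, rad) and "tvec" (3), from world to camera coordinates, as OpenCV has them. Camera axes: x right, y down, z forward; pixel columns grow to the right and rows downward; lengths in m; the calibration is good to about 2 mm. A picture is of the moment at which its call begins. camera_info takes no time and is no camera call.
- order.sign_off(): hands the job in; it is judged then, once.
Trained networks look in the newest picture that a camera, given by its name, has taken for a name from the list of things; names that differ only in an ending like _2 or _b are one class to them, and where a whole thing is asked for, a point or a joint stands for the part that bears it (a point fixed in the world has none). Each returns a list of dicts, best first, with "conf" (0 to 1); they miss things now and then, are a little off and sometimes report something else, mostly with a low value. They report only what shows in the picture. A call takes as long as a camera call. They do not tell look-alikes from the thing itself.
- models.trace(camera, thing): "mask" (480x640 bool, what is visible of it) and "location" ([column, row] in pixels, amid what is visible of it).
The state is a dict: "time_s": time; "joint_positions": joint angles; "dq": joint speeds; "joint_torque": joint torques, N m; "ee_pos": TCP position; "eef_rot": TCP orientation; "contact_force": force on the tool from outside, world axes, zero at the start; "torque": the same for the moment, N m; "finger_gap": finger opening in m; "grasp_force": force on a finger pad.
Only numpy, scipy, OpenCV 4.12 (cv2) and the standard library are available. Lean on these libraries where they do the work, as an engineer would, in place of code of your own. Each camera call takes 0.05 s, during which the arm holds its last target. There are 200 camera calls.

TASK

Stand the dye bottle that was left on the table back in the caddy's lane, in the free space between the sliding pusher plate and the other two bottles. Then slide the pusher along (it has a black grip) until the row closes up and has clearly pressed in the sprung pad at the lane's far end, so that all three bottles stay firmly clamped upright for carrying when you let go. Feel for the pad and do not crush the bottles, and leave the other things on the table where they are.

Things in the scene. Friction and masses are not known exactly. Their poses are not given: they have to be found in the camera images.
- caddy: Grey metal caddy, fixed, 215 x 420 mm. Origin on the table, under the lane's centre line; x across the lane, y along it towards the sprung pad. Lane floor 8 mm up, 60 mm wide (x +-30 mm), y -194 to +214 mm, between 6 mm rails with tops 42 mm above the table. Slide track at x -80 mm; shallow brush tray (rim 30 mm high) at x +36 to +110 mm.
- pusher: Steel pusher, slides along the caddy's +y by at most 165 mm from near the -y end; drags with about 10 N and stays where left. Origin at lane floor height, on the lane's centre line, on the plate's pushing face (towards +y); axes as the caddy's. Plate 52 mm wide, 10 mm thick, 68 mm tall; an arm over the near rail joins it to the grip.
- grip (a point): Centre of the top of the pusher's black grip: an upright block 28 mm (caddy x) by 24 mm (caddy y) by 50 mm tall, standing beside the lane. Its top is 106 mm above the table. It lies 80 mm to -x and 5 mm to -y of the pusher's origin.
- pad_zone (a point): Point on the lane floor, caddy y +130 mm: middle of the zone of the sprung rubber pad (50 mm wide, 60 mm tall). Its end block is clamped in different places: the pad face at rest lies anywhere from 15 mm before to 15 mm beyond this point, so feel for it. It gives way from about 5 N, takes 9 N at the end of its 10 mm travel, then is solid.
- bottle_a: Dye bottle already in the lane, nearest the pad: dark upright bottle with a paper label, body 52 mm diameter and 92 mm tall, then a short cone and a white cap 25 mm diameter, 125 mm tall in all, about 0.12 kg (varies). Origin at the centre of its underside, z up the bottle.
- bottle_b: Second dye bottle in the lane, alike, on the pusher's side of the first, loosely placed with gaps.
- bottle_c: Third dye bottle, alike, standing on the table away from the caddy: the one to load. Bottles take squeezing with up to 25 N from the pusher.
- jar: Bystander: squat amber jar, 64 mm diameter, 75 mm tall, origin at the underside.
- pump: Bystander: hand-gel pump bottle, 54 mm diameter, 156 mm tall, origin at the underside.
- board: Bystander: plywood resist board 100 x 50 x 18 mm, lying flat, origin at the underside.
- tape: Bystander: roll of tape, 90 mm diameter, 24 mm high, lying flat, origin at the underside.
- mug: Bystander: white mug, 76 mm diameter, 90 mm tall, origin at the underside.
- tin: Bystander: round gold tin, 110 mm diameter, 50 mm tall, origin at the underside.
Not all that is in view belongs to the job. What is shaped like the bottle_b but blue or orange is not meant.

How it is judged:
By the outcome, as a careful person would: the job done as asked, in the order asked, and still so for the second after the job is handed in, with the robot touching nothing.
It also fails if it takes over 59 s, if anything falls off the work surface, if the arm or the gripper's body presses on something with over 40 N, if the wrist force passes 120 N, or if a joint passes its speed limit or range.

## Working session

There is one attempt and no reset: what is moved stays moved. The work goes in short steps, Python scripts to look and compute and a tool call to move; the robot and the scene stay as the last step left them, time stands still between calls to the robot, and variables do not carry over. Pictures are saved under pics/ and viewed, at most 13 in all, crops included, and the job is handed in when it is done.

Besides the shell and the picture viewer there is one more tool, called after "Request:" by a JSON object that holds its "method" and its "body". arm_command: Moves the arm, as the interface text tells. Shifts and turns lie within -1 to 1; 1 stands for 0.8 m of shift or 45 degrees of turn. Its arguments: {"type":"object","properties":{"motion":{"type":"array"},"gripper":{"type":"number"},"force":{"type":"number"}},"required":["motion"]}

```bash
mkdir -p pics
cat > h.py <<'E'
import numpy as np, cv2
from bench import readout, vision, order, models
def snap(c,fn=None):
    im=vision.camera(c)
    if fn: cv2.imwrite('pics/'+fn,im[:,:,::-1])
    return im
def cal(c):
    i=vision.camera_info(c); return [np.array(i[k],float) for k in('intrinsics','dist_coeffs','rvec','tvec')]
def ray(c,px,z):
    K,d,r,t=cal(c);R=cv2.Rodrigues(r)[0];t=t.reshape(3)
    u=cv2.undistortPoints(np.array(px,float).reshape(-1,1,2),K,d).reshape(-1,2)
    D=np.c_[u,np.ones(len(u))]@R; C=-R.T@t
    return C+D*((z-C[2])/D[:,2])[:,None]
def proj(c,P):
    K,d,r,t=cal(c); return cv2.projectPoints(np.array(P,float).reshape(-1,1,3),r,t,K,d)[0].reshape(-1,2)
def st():
    s=readout.read_state(); return {k:np.round(s[k],4).tolist() for k in('time_s','joint_positions','ee_pos','eef_rot','contact_force','finger_gap','grasp_force')}
E
python3 - <<'E'
from h import *
print(st())
for c in('side','top'):
    snap(c,c+'0.png')
    K,d,r,t=cal(c);R=cv2.Rodrigues(r)[0];print(c,-R.T@t.reshape(3),K[0,0])
    for n in('bottle_b','grip','caddy'):
        for o in models.trace(c,n):
            m=o['mask'];ys,xs=np.nonzero(m);print(c,n,round(o['conf'],2),np.round(o['location']),m.sum(),xs.min(),xs.max(),ys.min(),ys.max())
E
```

```text
{'time_s': 0.0, 'joint_positions': [73.8727, 40.5118, -1.5824, 85.0826, 1.2592, 54.4832, -4.3254], 'ee_pos': [0.1365, -0.5583, 0.195], 'eef_rot': [-179.9397, 0.0008, 13.7378], 'contact_force': [-0.4698, -0.0346, 0.2439], 'finger_gap': 0.0854, 'grasp_force': 0.0}
side [0.2301951  0.74199503 0.65549255] 450.43732967596776
side bottle_b 0.94 [242. 302.] 1281 226 256 271 330
side bottle_b 0.89 [374. 324.] 1484 357 387 293 354
side bottle_b 0.85 [386. 392.] 2087 369 406 357 428
side bottle_b 0.68 [373. 283.] 744 360 388 263 305
side bottle_b 0.64 [316. 207.] 865 305 325 182 230
side bottle_b 0.63 [268. 278.] 1171 257 283 248 305
side bottle_b 0.45 [335. 258.] 1192 300 351 240 283
side grip 0.98 [331. 259.] 1134 300 350 240 282
side caddy 0.8 [256. 319.] 14055 145 359 236 401
side caddy 0.33 [275. 195.] 941 264 290 178 216
top [0.346849   0.02239378 1.40073301] 558.9529543295404
top bottle_b 0.94 [225. 328.] 548 211 239 317 341
top bottle_b 0.92 [295. 208.] 483 285 307 196 221
top bottle_b 0.77 [262. 203.] 548 249 275 187 214
top bottle_b 0.74 [427. 197.] 563 414 441 185 211
top bottle_b 0.71 [283. 298.] 458 269 293 290 313
top bottle_b 0.66 [319. 295.] 344 305 325 283 303
top grip 0.75 [346. 246.] 347 335 355 212 265
top caddy 0.56 [288. 213.] 13183 199 380 147 270
```

View pics/top0.png

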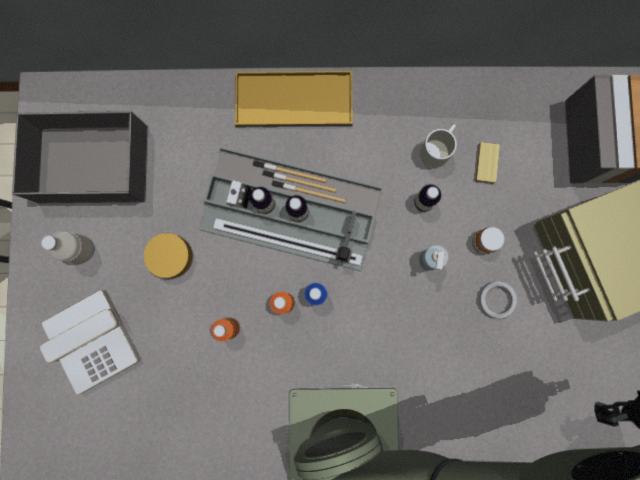

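View pics/side0.png

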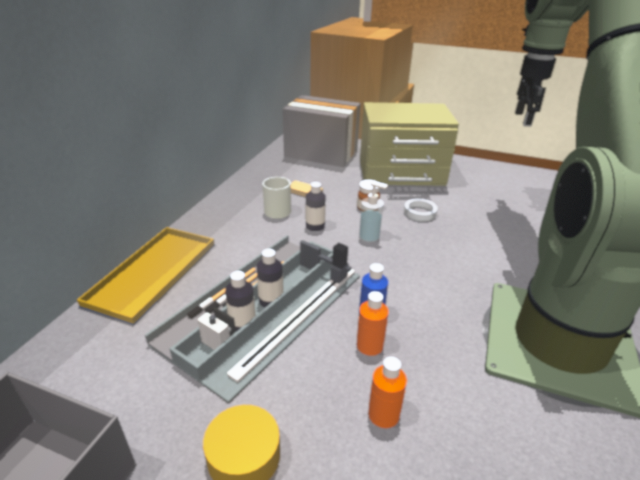

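Top: the dark bottle_c stands alone at (427,197). Bottles a and b are in the lane at (262,203) and (295,208), the grip is at (344,254) and the pad is at (235,190). The orange and blue bottles are decoys.

```bash
cat > m.py <<'E'
from h import *
from scipy.optimize import least_squares
ims={c:snap(c) for c in('top','side')}
def cap(c,loc):
    best=None
    for o in models.trace(c,'bottle_b'):
        if np.hypot(*(np.array(o['location'])-loc))<12:
            im=ims[c].astype(int); m=cv2.dilate(o['mask'].astype(np.uint8),np.ones((3,3)))>0
            w=m&(im.min(2)>130)&(im.max(2)-im.min(2)<40)
            n,l,s,ce=cv2.connectedComponentsWithStats(w.astype(np.uint8))
            if n<2: return None
            # cap = topmost big comp (side) / largest (top)
            k=[i for i in range(1,n) if s[i,4]>25]
            k=min(k,key=lambda i:ce[i,1]) if c=='side' else max(k,key=lambda i:s[i,4])
            return ce[k],s[k]
pairs={'a':((262,203),(242,302)),'b':((295,208),(268,278)),'c':((427,197),(316,207))}
for n,(t,s) in pairs.items():
    z=.125 if n=='c' else .133
    T=cap('top',t);S=cap('side',s);print(n,T,S)
    if T: print('  top',ray('top',T[0],z-.003)[0])
    if S: print('  side',ray('side',S[0],z-.007)[0])
for c in('top','side'):
    for o in models.trace(c,'grip')[:1]:
        print(c,'grip',ray(c,o['location'],.09)[0])
im=ims['top'];cv2.imwrite('pics/crop.png',cv2.resize(im[140:280,190:390],None,fx=4,fy=4,interpolation=cv2.INTER_CUBIC)[:,:,::-1])
E
python3 m.py
```

```text
a (array([257.94791667, 194.20833333]), array([253, 189,  11,  11,  96], dtype=int32)) (array([237.20276498, 277.70046083]), array([230, 270,  15,  17, 217], dtype=int32))
  top [0.59085837 0.19329521 0.13      ]
  side [0.59129667 0.19045646 0.126     ]
b None (array([269.20095694, 255.3923445 ]), array([262, 248,  20,  16, 209], dtype=int32))
  side [0.56729173 0.10593915 0.126     ]
c (array([432.46590909, 191.81818182]), array([428, 187,  10,  11,  88], dtype=int32)) None
  top [ 0.59461077 -0.21136288  0.122     ]
top grip [ 0.47357541 -0.00802735  0.09      ]
side grip [0.46793533 0.01686006 0.09      ]
```

View pics/crop.png

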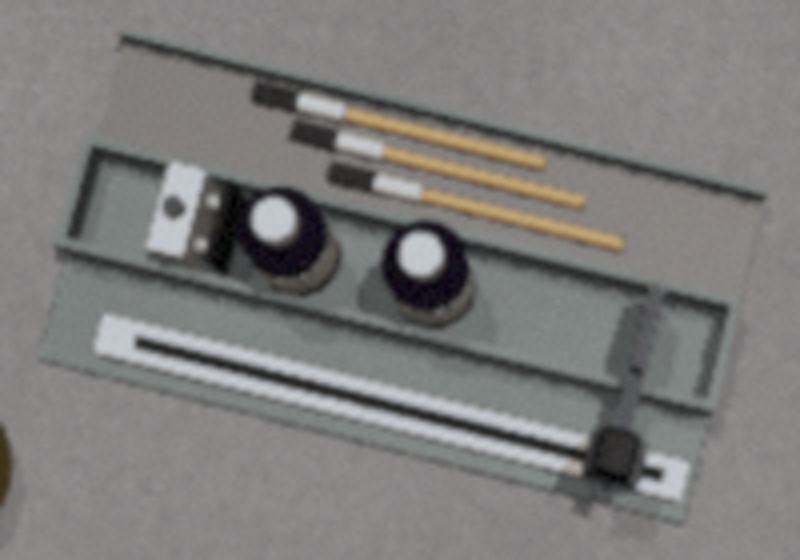

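The crop shows the caddy corners clearly. I'll fit its pose to them, and the pusher position to the grip.

```bash
cat > fit.py <<'E'
from h import *
from scipy.optimize import least_squares
P=np.array([[-36,220,42],[-36,-200,42],[36,220,42],[36,-200,42],[-105,220,4],[-105,-200,4],[110,220,30],[110,-200,30]])/1e3
U=np.array([[57,248],[712,412],[95,147],[738,303],[40,360],[685,522],[122,36],[765,195]],float)
px=lambda u:(np.array(u,float)+.5)/4-.5+[190,140]
def W(q,P):
    c,s=np.cos(q[2]),np.sin(q[2]);P=np.atleast_2d(P)
    return P@np.array([[c,s,0],[-s,c,0],[0,0,1]])+[q[0],q[1],0]
r=least_squares(lambda q:(proj('top',W(q,P))-px(U)).ravel(),[.55,.1,-.25],loss='soft_l1')
q=r.x;print('caddy',q[:2],np.degrees(q[2]));print(np.round(r.fun.reshape(-1,2),1))
def L(w): c,s=np.cos(q[2]),np.sin(q[2]);d=np.array(w)[:2]-q[:2];return np.round([c*d[0]+s*d[1],-s*d[0]+c*d[1]],4)
for n,u,z in(('grip',(614,447),.106),('capb',(420,255),.133),('capa',(273,219),.133),('blockR',(614,470),.106),('padfaceTop',(236,232),.068)):
    w=ray('top',px([u]),z)[0];print(n,w.round(4),'lane',L(w))
for n,w in(('a side',(.5913,.1905)),('b side',(.5673,.1059)),('c',(.5946,-.2114))):print(n,L(w))
# bottle c mask silhouette vs model
ims={c:snap(c) for c in('top','side')}
from math import pi
def sil(x,y,c,z0=0):
    a=np.linspace(0,2*pi,40);pts=[]
    m=np.zeros((480,640),np.uint8)
    for r0,z1,r1,z2 in((.026,0,.026,.092),(.026,.092,.0125,.103),(.0125,.103,.0125,.125)):
        Q=np.r_[np.c_[x+r0*np.cos(a),y+r0*np.sin(a),0*a+z1+z0],np.c_[x+r1*np.cos(a),y+r1*np.sin(a),0*a+z2+z0]]
        cv2.fillConvexPoly(m,cv2.convexHull(proj(c,Q).astype(np.float32)).round().astype(np.int32),1)
    return m>0
M={}
for c,loc in(('top',(427,197)),('side',(316,207))):
    for o in models.trace(c,'bottle_b'):
        if np.hypot(*(np.array(o['location'])-loc))<12: M[c]=o['mask'];break
for c in M:
    best=max(((sil(x,y,c)&M[c]).sum()/(sil(x,y,c)|M[c]).sum(),x,y) for x in np.arange(.575,.62,.003) for y in np.arange(-.23,-.19,.003));print(c,best)
print(max((np.prod([(sil(x,y,c)&M[c]).sum()/(sil(x,y,c)|M[c]).sum() for c in M]),x,y) for x in np.arange(.58,.61,.002) for y in np.arange(-.225,-.195,.002)))
E
python3 fit.py
```

```text
caddy [0.56879954 0.11874114] -14.664652748100526
[[-0.8  0.3]
 [ 0.8  0.8]
 [-2.4 -2.2]
 [ 1.3 -0.2]
 [-0.4  1.1]
 [-0.   1.5]
 [-0.3 -1.3]
 [ 1.2 -1. ]]
grip [ 0.4588 -0.0025  0.106 ] lane [-0.0757 -0.1451]
capb [0.5681 0.1084 0.133 ] lane [ 0.002  -0.0102]
capa [0.5899 0.1931 0.133 ] lane [0.0016 0.0772]
blockR [ 0.4454 -0.0023  0.106 ] lane [-0.0887 -0.1484]
padfaceTop [0.5946 0.2242 0.068 ] lane [-0.0018  0.1085]
a side [0.0036 0.0751]
b side [ 0.0018 -0.0128]
c [ 0.1085 -0.3129]
top (np.float64(0.9457627118644067), np.float64(0.593), np.float64(-0.209))
side (np.float64(0.9252232142857143), np.float64(0.593), np.float64(-0.215))Traceback (most recent call last):
  File "fit.py", line 31, in <module>
    print(max((np.prod([(sil(x,y,c)&M[c]).sum()/(sil(x,y,c)|M[c]).sum() for c in M]),x,y) for x in np.arange(.58,.61,.002) for y in np.arange(-.225,-.195,.002)))
          ~~~^^^^^^^^^^^^^^^^^^^^^^^^^^^^^^^^^^^^^^^^^^^^^^^^^^^^^^^^^^^^^^^^^^^^^^^^^^^^^^^^^^^^^^^^^^^^^^^^^^^^^^^^^^^^^^^^^^^^^^^^^^^^^^^^^^^^^^^^^^^^^^^^^^^
  File "fit.py", line 31, in <genexpr>
    print(max((np.prod([(sil(x,y,c)&M[c]).sum()/(sil(x,y,c)|M[c]).sum() for c in M]),x,y) for x in np.arange(.58,.61,.002) for y in np.arange(-.225,-.195,.002)))
                         ~~~^^^^^^^
  File "fit.py", line 23, in sil
    cv2.fillConvexPoly(m,cv2.convexHull(proj(c,Q).astype(np.float32)).round().astype(np.int32),1)
                                        ~~~~^^^^^
  File "h.py", line 15, in proj
    K,d,r,t=cal(c); return cv2.projectPoints(np.array(P,float).reshape(-1,1,3),r,t,K,d)[0].reshape(-1,2)
            ~~~^^^
  File "h.py", line 8, in cal
    i=vision.camera_info(c); return [np.array(i[k],float) for k in('intrinsics','dist_coeffs','rvec','tvec')]
ValueError: time passes only in moves, steps and waits
```

```bash
cat > g.py <<'E'
# usage: g.py yaw_now x0 y0 z0  x y z yaw -> slide/roll numbers (tool down)
import sys,numpy as np
from scipy.spatial.transform import Rotation as R
def mv(p0,yaw0,p1,yaw1):
    d=R.from_euler('xyz',[180,0,yaw0],degrees=True).inv().apply(np.subtract(p1,p0))/.8
    return np.round(d,4).tolist(),round(-(yaw1-yaw0)/45,4),'rows',int(np.ceil(max(np.linalg.norm(d)*.8/.0417,abs(yaw1-yaw0)/7.16)))
E
python3 - <<'E'
from g import mv
S=(.137,-.559,.195)
print(mv(S,13.74,(.137,-.50,.30),13.74))
print(mv(S,13.74,(.345,-.29,.30),50))
print(mv((.345,-.29,.30),50,(.5935,-.2115,.2),75.34))
print(mv((.5935,-.2115,.2),75.34,(.5935,-.2115,.061),75.34))
E
```

```text
([0.0175, -0.0716, -0.1312], -0.0, 'rows', 3)
([0.3324, -0.2649, -0.1312], -0.8058, 'rows', 9)
([0.2748, 0.1749, 0.125], -0.5631, 'rows', 7)
([0.0, -0.0, 0.1738], -0.0, 'rows', 4)
```

Request:
{"method": "arm_command", "body": {"motion": [{"slide": [0.0175,-0.0716,-0.1312],"roll": 0},{"slide": [0.0175,-0.0716,-0.1312],"roll": 0},{"slide": [0.0175,-0.0716,-0.1312],"roll": 0},{"slide": [0.3324,-0.2649,-0.1312],"roll": -0.8058},{"slide": [0.3324,-0.2649,-0.1312],"roll": -0.8058},{"slide": [0.3324,-0.2649,-0.1312],"roll": -0.8058},{"slide": [0.3324,-0.2649,-0.1312],"roll": -0.8058},{"slide": [0.3324,-0.2649,-0.1312],"roll": -0.8058},{"slide": [0.3324,-0.2649,-0.1312],"roll": -0.8058},{"slide": [0.3324,-0.2649,-0.1312],"roll": -0.8058},{"slide": [0.3324,-0.2649,-0.1312],"roll": -0.8058},{"slide": [0.3324,-0.2649,-0.1312],"roll": -0.8058}], "gripper": 1}}

```text
time_s: 2.1
ee_pos: [0.3462, -0.2876, 0.3005]
eef_rot: [180.0, -0.0, 50.2]
contact_force: [-0.9, 0.1, 0.1]
finger_gap: 0.0857
grasp_force: 0.0
```

Request:
{"method": "arm_command", "body": {"motion": [{"slide": [0.2748,0.1749,0.125],"roll": -0.563},{"slide": [0.2748,0.1749,0.125],"roll": -0.563},{"slide": [0.2748,0.1749,0.125],"roll": -0.563},{"slide": [0.2748,0.1749,0.125],"roll": -0.563},{"slide": [0.2748,0.1749,0.125],"roll": -0.563},{"slide": [0.2748,0.1749,0.125],"roll": -0.563},{"slide": [0.2748,0.1749,0.125],"roll": -0.563},{"slide": [0.2748,0.1749,0.125],"roll": -0.563},{"slide": [0.2748,0.1749,0.125],"roll": -0.563},{"slide": [0.2748,0.1749,0.125],"roll": -0.563}]}}

```text
time_s: 2.93
ee_pos: [0.5922, -0.2123, 0.2005]
eef_rot: [-180.0, 0.0, 75.3]
contact_force: [-1.1, 0.4, -0.9]
finger_gap: 0.0854
grasp_force: 0.0
```

Run:
```python
from h import *
s=st();print(s['ee_pos'],s['eef_rot'],s['joint_positions'])
snap('side','s1.png')
```

```text
[0.5922, -0.2123, 0.2005] [-179.9842, 0.039, 75.2576] [24.5732, 45.9642, -17.8406, 71.6448, 14.1648, 64.5146, -8.9816]
```

View pics/s1.png

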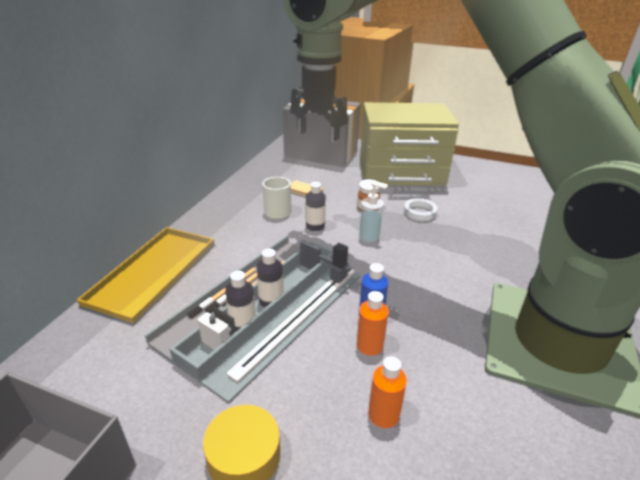

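The open gripper hangs over bottle_c (side view, gripper at (318,110), bottle at (316,207)), so I'm descending and gripping.

Request:
{"method": "arm_command", "body": {"motion": [{"slide": [0,-0.0005,0.045]},{"slide": [0,-0.0005,0.09]},{"slide": [0,-0.0005,0.125]},{"slide": [0,-0.0005,0.15]},{"slide": [0,-0.0005,0.168]},{"slide": [0,-0.0005,0.178]},{"slide": [0,-0.0005,0.178]},{"slide": [0,-0.0005,0.178]}]}}

```text
invalid input at $.motion[0]: expected keys slide, roll
```

Request:
{"method": "arm_command", "body": {"motion": [{"slide": [0,0,0]},{"slide": [0,0,0]},{"slide": [0,0,0]},{"slide": [0,0,0]},{"slide": [0,0,0]},{"slide": [0,0,0]},{"slide": [0,0,0]},{"slide": [0,0,0]},{"slide": [0,0,0]},{"slide": [0,0,0]}], "gripper": -1, "force": 22}}

```text
invalid input at $.motion[0]: expected keys slide, roll
```

Run:
```python
from h import *
from g import mv
s=st();print(s)
import math
y=-14.66*math.pi/180;cx,cy=.5688,.1187
def W(x,yy): return (cx+x*math.cos(y)-yy*math.sin(y), cy+x*math.sin(y)+yy*math.cos(y))
t=W(0,-.089);print(t)
p=s['ee_pos'];yaw=s['eef_rot'][2]
print('up',mv(p,yaw,(p[0],p[1],.15),75.34)); print('over',mv(p,yaw,(*t,.15),75.34)); print('down',mv(p,yaw,(*t,p[2]+.010),75.34))
```

```text
{'time_s': 2.9833, 'joint_positions': [24.5921, 45.9218, -17.8463, 71.6504, 14.1636, 64.5141, -8.9872], 'ee_pos': [0.5922, -0.2125, 0.2009], 'eef_rot': [179.9785, 0.0412, 75.2377], 'contact_force': [0.3618, -0.4232, 0.9958], 'finger_gap': 0.0856, 'grasp_force': 0.0}
(0.5462756483758074, 0.032597424057640795)
up ([0.0, -0.0, 0.0636], -0.0023, 'rows', 2)
over ([0.2816, -0.1336, 0.0636], -0.0023, 'rows', 7)
down ([0.2816, -0.1336, -0.0125], -0.0023, 'rows', 6)
```

Request:
{"method": "arm_command", "body": {"motion": [{"slide": [0,0,0.045],"roll": 0},{"slide": [0,0,0.09],"roll": 0},{"slide": [0,0,0.125],"roll": 0},{"slide": [0,0,0.15],"roll": 0},{"slide": [0,0,0.168],"roll": 0},{"slide": [0,0,0.178],"roll": 0},{"slide": [0,0,0.178],"roll": 0},{"slide": [0,0,0.178],"roll": 0}]}}

```text
time_s: 3.65
ee_pos: [0.5931, -0.2117, 0.059]
eef_rot: [179.9, 0.0, 75.3]
contact_force: [0.1, -0.2, 0.4]
finger_gap: 0.0858
grasp_force: 0.0
```

Request:
{"method": "arm_command", "body": {"motion": [{"slide": [0,0,0],"roll": 0},{"slide": [0,0,0],"roll": 0},{"slide": [0,0,0],"roll": 0},{"slide": [0,0,0],"roll": 0},{"slide": [0,0,0],"roll": 0},{"slide": [0,0,0],"roll": 0},{"slide": [0,0,0],"roll": 0},{"slide": [0,0,0],"roll": 0},{"slide": [0,0,0],"roll": 0},{"slide": [0,0,0],"roll": 0}], "gripper": -1, "force": 22}}

```text
time_s: 4.48
ee_pos: [0.5932, -0.2111, 0.0581]
eef_rot: [180.0, -0.0, 75.3]
contact_force: [0.3, 0.1, 5.8]
finger_gap: 0.0241
grasp_force: 25.1
```

Request:
{"method": "arm_command", "body": {"motion": [{"slide": [0,0,-0.03],"roll": 0},{"slide": [0,0,-0.07],"roll": 0},{"slide": [0,0,-0.1],"roll": 0},{"slide": [0,0,-0.12],"roll": 0},{"slide": [0,0,-0.12],"roll": 0},{"slide": [0,0,-0.12],"roll": 0}]}}

```text
time_s: 4.98
ee_pos: [0.593, -0.2111, 0.1539]
eef_rot: [180.0, 0.0, 75.3]
contact_force: [-1.1, -0.8, -2.2]
finger_gap: 0.0242
grasp_force: 24.6
```

Run:
```python
from h import *
from g import mv
s=st();print(s)
p=s['ee_pos'];yaw=s['eef_rot'][2]
t=(.5463,.0326)
print('over',mv(p,yaw,(*t,p[2]),75.34))
snap('side','s2.png')
```

```text
{'time_s': 4.9833, 'joint_positions': [24.4088, 48.6845, -17.3688, 75.4728, 15.3163, 58.1002, -10.1588], 'ee_pos': [0.593, -0.2111, 0.1539], 'eef_rot': [179.9913, 0.002, 75.333], 'contact_force': [-1.1245, -0.8485, -2.2021], 'finger_gap': 0.0242, 'grasp_force': 24.5503}
over ([0.2799, -0.1336, -0.0], -0.0002, 'rows', 6)
```

View pics/s2.png

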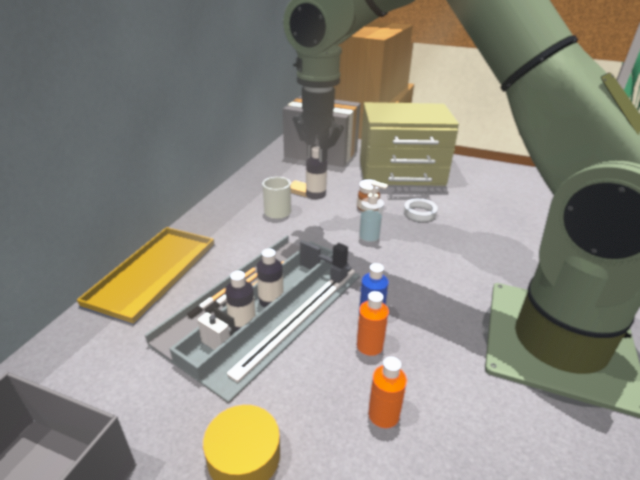

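The grip closed to 24 mm, which is the cap's width and not the body's. I'll zoom in to see how the bottle is held.

Run:
```python
import cv2
from h import proj
im=cv2.imread('pics/s2.png');c=im[60:210,256:376]
cv2.imwrite('pics/s2c.png',cv2.resize(c,None,fx=4,fy=4,interpolation=cv2.INTER_CUBIC))
print((proj('side',[[.593,-.2111,z] for z in(.0959,.154,.173,.188,.221,.227)])-[256,60])*4)
```

```text
[[236.57719848 538.50771532]
 [237.81521786 456.36788529]
 [238.23610663 428.44318638]
 [238.57423329 406.00962612]
 [239.33690891 355.4090798 ]
 [239.47843314 346.01956161]]
```

View pics/s2c.png

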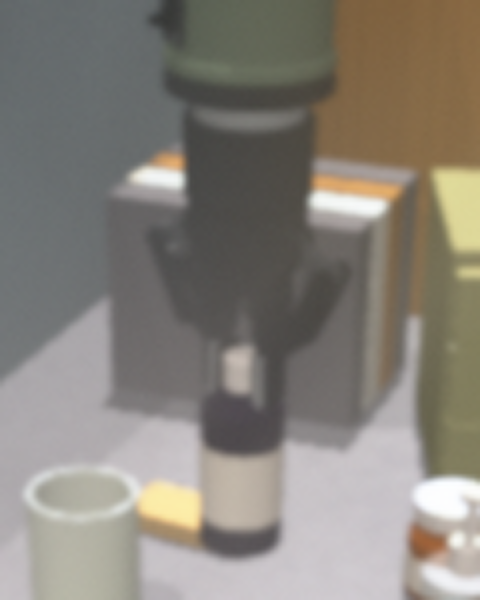

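The fingertips sit about 35 mm above the stated TCP, so the cap is held. The bottle hangs straight, which is fine for placing. I'm carrying it over the slot and will check before lowering.

Request:
{"method": "arm_command", "body": {"motion": [{"slide": [0.04,-0.019,-0.01],"roll": 0},{"slide": [0.09,-0.043,-0.01],"roll": 0},{"slide": [0.14,-0.0668,-0.01],"roll": 0},{"slide": [0.19,-0.0907,-0.01],"roll": 0},{"slide": [0.235,-0.1122,-0.01],"roll": 0},{"slide": [0.265,-0.1265,-0.01],"roll": 0},{"slide": [0.2799,-0.1336,0],"roll": 0},{"slide": [0.2799,-0.1336,0.025],"roll": 0},{"slide": [0.2799,-0.1336,0.045],"roll": 0},{"slide": [0.2799,-0.1336,0.05],"roll": 0},{"slide": [0.2799,-0.1336,0.05],"roll": 0},{"slide": [0.2799,-0.1336,0.05],"roll": 0}]}}

```text
time_s: 6.03
ee_pos: [0.5462, 0.0325, 0.114]
eef_rot: [-180.0, 0.0, 75.3]
contact_force: [0.0, 0.5, -0.8]
finger_gap: 0.0242
grasp_force: 24.2
```

Run:
```python
from h import *
s=st();print(s)
a=snap('side');b=snap('top')
A=cv2.resize(a[190:340,200:400],None,fx=4,fy=4,interpolation=cv2.INTER_CUBIC)
cv2.imwrite('pics/s3.png',A[:,:,::-1])
# expected image of the bottle and lane centre at this lateral position
y=np.radians(-14.66);c,sn=np.cos(y),np.sin(y)
W=lambda x,yy,z:(.5688+x*c-yy*sn,.1187+x*sn+yy*c,z)
print(((proj('side',[W(-.03,-.089,.042),W(.03,-.089,.042),W(-.036,-.2,.042),W(-.036,.22,.042),W(.036,-.2,.042),W(.036,.22,.042),W(-.08,-.145,.106)])-[200,190])*4).round())
```

```text
{'time_s': 6.0333, 'joint_positions': [0.6163, 44.7702, -13.9833, 96.4933, 15.1317, 40.6316, -35.6951], 'ee_pos': [0.5462, 0.0325, 0.114], 'eef_rot': [-179.9618, 0.0049, 75.3177], 'contact_force': [0.0138, 0.5299, -0.8101], 'finger_gap': 0.0242, 'grasp_force': 24.1859}
[[ 421.  341.]
 [ 335.  300.]
 [ 545.  248.]
 [  -7.  715.]
 [ 445.  205.]
 [-119.  637.]
 [ 561.  228.]]
```

View pics/s3.png

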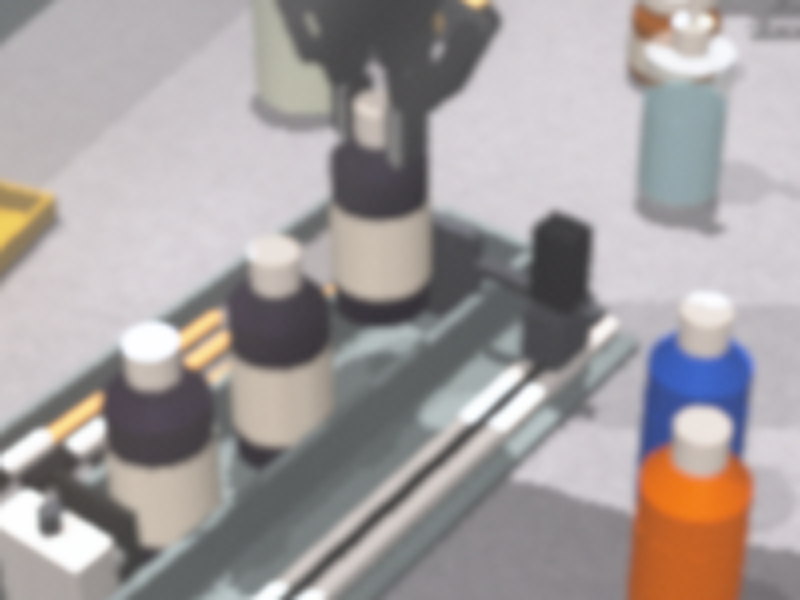

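Bottle_c hangs centred over the slot at (380,312), between b at (275,350) and the plate at (455,260). The lane and grip projections match the picture, so I'm lowering.

Request:
{"method": "arm_command", "body": {"motion": [{"slide": [0,0,0.012],"roll": 0},{"slide": [0,0,0.024],"roll": 0},{"slide": [0,0,0.036],"roll": 0},{"slide": [0,0,0.046],"roll": 0},{"slide": [0,0,0.053],"roll": 0},{"slide": [0,0,0.056],"roll": 0},{"slide": [0,0,0.058],"roll": 0},{"slide": [0,0,0.058],"roll": 0},{"slide": [0,0,0.058],"roll": 0}]}}

```text
time_s: 6.88
ee_pos: [0.5465, 0.0327, 0.0678]
eef_rot: [180.0, -0.0, 75.3]
contact_force: [0.0, 0.2, -1.2]
finger_gap: 0.0244
grasp_force: 24.3
```

Request:
{"method": "arm_command", "body": {"motion": [{"slide": [0,0,0.001],"roll": 0},{"slide": [0,0,0.002],"roll": 0},{"slide": [0,0,0.002],"roll": 0},{"slide": [0,0,0.002],"roll": 0}]}}

```text
time_s: 7.22
ee_pos: [0.5465, 0.0326, 0.0662]
eef_rot: [180.0, -0.0, 75.3]
contact_force: [0.8, -0.2, 0.9]
finger_gap: 0.0244
grasp_force: 24.5
```

Request:
{"method": "arm_command", "body": {"motion": [{"slide": [0,0,0.001],"roll": 0},{"slide": [0,0,0.0015],"roll": 0},{"slide": [0,0,0.0015],"roll": 0}]}}

```text
time_s: 7.47
ee_pos: [0.5471, 0.0323, 0.0659]
eef_rot: [179.9, -0.0, 75.3]
contact_force: [-2.5, -2.8, 20.5]
finger_gap: 0.0241
grasp_force: 26.2
```

Request:
{"method": "arm_command", "body": {"motion": [{"slide": [0,0,0],"roll": 0},{"slide": [0,0,0],"roll": 0},{"slide": [0,0,0],"roll": 0},{"slide": [0,0,0],"roll": 0},{"slide": [0,0,0],"roll": 0},{"slide": [0,0,0],"roll": 0},{"slide": [0,0,0],"roll": 0},{"slide": [0,0,0],"roll": 0}], "gripper": 1}}

```text
time_s: 8.13
ee_pos: [0.5463, 0.0327, 0.0648]
eef_rot: [-180.0, -0.0, 75.3]
contact_force: [0.9, -1.1, -0.7]
finger_gap: 0.0851
grasp_force: 0.0
```

Request:
{"method": "arm_command", "body": {"motion": [{"slide": [0,0,-0.03],"roll": 0},{"slide": [0,0,-0.08],"roll": 0},{"slide": [0,0,-0.13],"roll": 0},{"slide": [0,0,-0.13],"roll": 0},{"slide": [0,0,-0.13],"roll": 0},{"slide": [0,0,-0.13],"roll": 0}]}}

```text
time_s: 8.63
ee_pos: [0.5462, 0.0325, 0.1685]
eef_rot: [-180.0, 0.0, 75.3]
contact_force: [0.8, 0.2, 0.3]
finger_gap: 0.0853
grasp_force: 0.0
```

Run:
```python
from h import *
from g import mv
s=st();print(s)
a=snap('side');b=snap('top')
A=cv2.resize(a[190:340,200:400],None,fx=2.6,fy=2.6);B=cv2.resize(b[140:280,190:390],None,fx=2.6,fy=2.6)
cv2.imwrite('pics/s4.png',np.vstack([A[:300],B[:300]])[:,:,::-1])
p=s['ee_pos'];yaw=s['eef_rot'][2]
y=np.radians(-14.66);c,sn=np.cos(y),np.sin(y)
for x in(-.080,):
  g=(.5688+x*c-(-.145)*sn,.1187+x*sn-.145*c);print('grip',g)
for yw in(-14.66,165.34): print(mv(p,yaw,(*g,p[2]),yw))
```

```text
{'time_s': 8.6333, 'joint_positions': [1.458, 40.4385, -15.5349, 92.9089, 13.416, 48.5034, -34.1413], 'ee_pos': [0.5462, 0.0325, 0.1685], 'eef_rot': [-179.9894, 0.0089, 75.33], 'contact_force': [0.8061, 0.1568, 0.2996], 'finger_gap': 0.0853, 'grasp_force': 0.0}
grip (np.float64(0.45470744875397007), np.float64(-0.0013328694573783995))
([-0.0699, -0.0999, -0.0], 1.9998, 'rows', 13)
([-0.0699, -0.0999, -0.0], -2.0002, 'rows', 13)
```

View pics/s4.png

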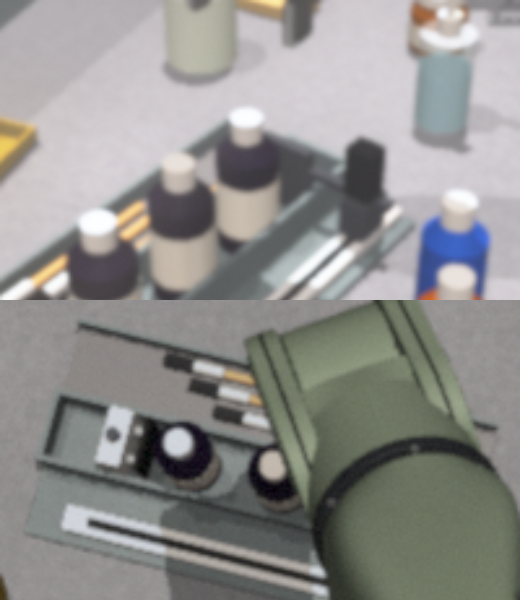

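Bottle_c stands upright in the lane (side crop, (247,180)) beside b at (182,230). Next is the pusher grip, with the fingers turned to close along the lane.

Request:
{"method": "arm_command", "body": {"motion": [{"slide": [-0.0699,-0.0999,-0.03],"roll": -1},{"slide": [-0.0699,-0.0999,-0.03],"roll": -1},{"slide": [-0.0699,-0.0999,-0.03],"roll": -1},{"slide": [-0.0699,-0.0999,-0.03],"roll": -1},{"slide": [-0.0699,-0.0999,-0.03],"roll": -1},{"slide": [-0.0699,-0.0999,-0.03],"roll": -1},{"slide": [-0.0699,-0.0999,-0.03],"roll": -1},{"slide": [-0.0699,-0.0999,-0.03],"roll": -1}]}}

```text
time_s: 9.4
ee_pos: [0.4545, -0.0013, 0.1921]
eef_rot: [-179.9, -0.1, 120.4]
contact_force: [0.4, -0.6, -0.7]
finger_gap: 0.0851
grasp_force: 0.0
```

Request:
{"method": "arm_command", "body": {"motion": [{"slide": [0,0,0],"roll": -1},{"slide": [0,0,0],"roll": -1},{"slide": [0,0,0],"roll": -1},{"slide": [0,0,0],"roll": -1},{"slide": [0,0,0],"roll": -1},{"slide": [0,0,0],"roll": -1},{"slide": [0,0,0],"roll": -1},{"slide": [0,0,0],"roll": -1},{"slide": [0,0,0],"roll": -1}]}}

```text
time_s: 10.15
ee_pos: [0.4547, -0.0012, 0.1924]
eef_rot: [180.0, -0.1, 165.2]
contact_force: [-0.2, 0.0, -0.1]
finger_gap: 0.0854
grasp_force: 0.0
```

Run:
```python
from h import *
from g import mv
s=st();print(s)
a=snap('side')
cv2.imwrite('pics/s5.png',cv2.resize(a[120:320,200:440],None,fx=3,fy=3)[:,:,::-1])
p=s['ee_pos'];yaw=s['eef_rot'][2]
print(mv(p,yaw,(.4547,-.0013,.046),165.34))
```

```text
{'time_s': 10.15, 'joint_positions': [21.6109, 35.7745, -44.2479, 108.3944, 32.5385, 49.2331, 35.8079], 'ee_pos': [0.4547, -0.0012, 0.1924], 'eef_rot': [179.9956, -0.0582, 165.1546], 'contact_force': [-0.2182, 0.0135, -0.1001], 'finger_gap': 0.0854, 'grasp_force': 0.0}
([-0.0, -0.0001, 0.183], -0.0041, 'rows', 4)
```

View pics/s5.png

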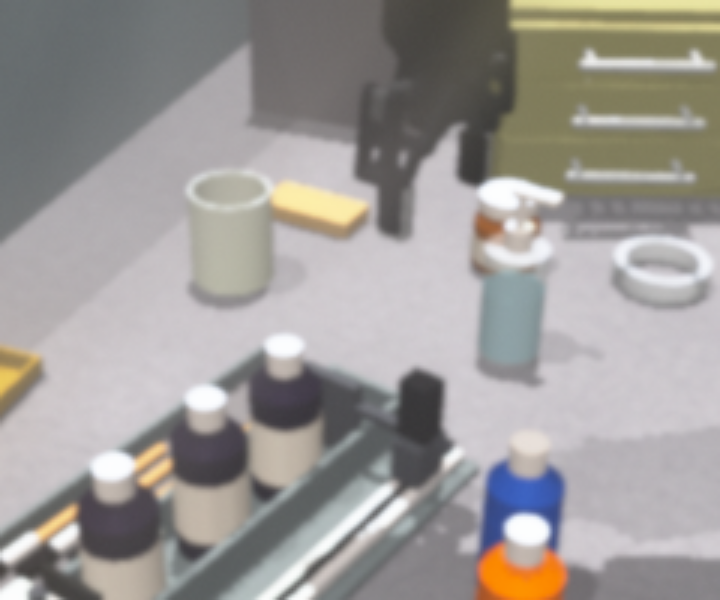

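The gripper is square over the grip, with fingers at (395,220) and (475,170) and the grip at (420,400). Descending, then gripping firmly.

Request:
{"method": "arm_command", "body": {"motion": [{"slide": [0,0,0.045],"roll": 0},{"slide": [0,0,0.09],"roll": 0},{"slide": [0,0,0.12],"roll": 0},{"slide": [0,0,0.145],"roll": 0},{"slide": [0,0,0.165],"roll": 0},{"slide": [0,0,0.177],"roll": 0},{"slide": [0,0,0.183],"roll": 0},{"slide": [0,0,0.183],"roll": 0},{"slide": [0,0,0.183],"roll": 0}]}}

```text
time_s: 10.95
ee_pos: [0.455, -0.0011, 0.0467]
eef_rot: [180.0, 0.0, 165.3]
contact_force: [0.4, 0.0, -0.6]
finger_gap: 0.0858
grasp_force: 0.0
```

Request:
{"method": "arm_command", "body": {"motion": [{"slide": [0,0,0],"roll": 0},{"slide": [0,0,0],"roll": 0},{"slide": [0,0,0],"roll": 0},{"slide": [0,0,0],"roll": 0},{"slide": [0,0,0],"roll": 0},{"slide": [0,0,0],"roll": 0},{"slide": [0,0,0],"roll": 0},{"slide": [0,0,0],"roll": 0},{"slide": [0,0,0],"roll": 0},{"slide": [0,0,0],"roll": 0}], "gripper": -1, "force": 40}}

```text
time_s: 11.78
ee_pos: [0.4549, -0.0015, 0.0467]
eef_rot: [-180.0, 0.0, 165.3]
contact_force: [-1.7, -1.9, 8.3]
finger_gap: 0.0228
grasp_force: 42.5
```

Request:
{"method": "arm_command", "body": {"motion": [{"slide": [0,0.004,0],"roll": 0},{"slide": [0,0.01,0],"roll": 0},{"slide": [0,0.016,0],"roll": 0},{"slide": [0,0.022,0],"roll": 0},{"slide": [0,0.028,0],"roll": 0},{"slide": [0,0.034,0],"roll": 0},{"slide": [0,0.04,0],"roll": 0},{"slide": [0,0.046,0],"roll": 0},{"slide": [0,0.052,0],"roll": 0},{"slide": [0,0.058,0],"roll": 0},{"slide": [0,0.064,0],"roll": 0},{"slide": [0,0.07,0],"roll": 0}]}}

```text
time_s: 12.78
ee_pos: [0.4687, 0.0513, 0.0466]
eef_rot: [-179.8, 0.0, 165.2]
contact_force: [-2.9, -11.5, 12.1]
finger_gap: 0.0234
grasp_force: 42.9
```

Request:
{"method": "arm_command", "body": {"motion": [{"slide": [0,0.004,0],"roll": 0},{"slide": [0,0.008,0],"roll": 0},{"slide": [0,0.012,0],"roll": 0},{"slide": [0,0.016,0],"roll": 0},{"slide": [0,0.02,0],"roll": 0},{"slide": [0,0.024,0],"roll": 0},{"slide": [0,0.028,0],"roll": 0},{"slide": [0,0.032,0],"roll": 0},{"slide": [0,0.036,0],"roll": 0}]}}

```text
time_s: 13.53
ee_pos: [0.4761, 0.079, 0.0466]
eef_rot: [-179.8, 0.0, 165.3]
contact_force: [-3.3, -10.5, 12.2]
finger_gap: 0.0232
grasp_force: 43.0
```

```bash
cat > f.py <<'E'
from h import *
s=st();y=np.radians(-14.66);c,sn=np.cos(y),np.sin(y)
d=np.array(s['ee_pos'][:2])-[.5688,.1187];f=s['contact_force']
print('lane',c*d[0]+sn*d[1],-sn*d[0]+c*d[1],'Fx,Fy',c*f[0]+sn*f[1],-sn*f[0]+c*f[1],f[2],s['finger_gap'],s['grasp_force'],s['time_s'],s['eef_rot'])
E
python3 f.py
```

```text
lane -0.07963474191433989 -0.06186831079184618 Fx,Fy -0.5121716665392686 -10.99207223884534 12.2143 0.0232 43.008 13.5333 [-179.8174, 0.0104, 165.2515]
```

Request:
{"method": "arm_command", "body": {"motion": [{"slide": [0,0.0025,0],"roll": 0},{"slide": [0,0.005,0],"roll": 0},{"slide": [0,0.0075,0],"roll": 0},{"slide": [0,0.01,0],"roll": 0},{"slide": [0,0.0125,0],"roll": 0}]}}

```text
time_s: 13.95
ee_pos: [0.4786, 0.0885, 0.0466]
eef_rot: [-179.8, 0.0, 165.2]
contact_force: [-3.6, -11.7, 12.6]
finger_gap: 0.0231
grasp_force: 43.1
```

Request:
{"method": "arm_command", "body": {"motion": [{"slide": [0,0.0015,0],"roll": 0},{"slide": [0,0.003,0],"roll": 0},{"slide": [0,0.0045,0],"roll": 0},{"slide": [0,0.006,0],"roll": 0}]}}

```text
time_s: 14.28
ee_pos: [0.4798, 0.0932, 0.0466]
eef_rot: [-179.8, 0.0, 165.3]
contact_force: [-2.5, -12.0, 12.9]
finger_gap: 0.0232
grasp_force: 43.1
```

```bash
python3 f.py
```

```text
lane -0.07964896957812423 -0.04719419079868872 Fx,Fy 0.6642111157181816 -12.229949728586641 12.8802 0.0232 43.0535 14.2833 [-179.8061, 0.0109, 165.2517]
```

Pusher at about y -42 mm; force is still just drag plus bottle friction. Continuing in small steps.

Request:
{"method": "arm_command", "body": {"motion": [{"slide": [0,0.0015,0],"roll": 0},{"slide": [0,0.003,0],"roll": 0},{"slide": [0,0.0045,0],"roll": 0},{"slide": [0,0.006,0],"roll": 0}]}}

```text
time_s: 14.62
ee_pos: [0.481, 0.0978, 0.0466]
eef_rot: [-179.8, 0.0, 165.3]
contact_force: [-2.6, -12.3, 12.8]
finger_gap: 0.0233
grasp_force: 43.1
```

Request:
{"method": "arm_command", "body": {"motion": [{"slide": [0,0.0015,0],"roll": 0},{"slide": [0,0.003,0],"roll": 0},{"slide": [0,0.0045,0],"roll": 0},{"slide": [0,0.006,0],"roll": 0}]}}

```text
time_s: 14.95
ee_pos: [0.482, 0.1014, 0.0466]
eef_rot: [-179.7, 0.0, 165.2]
contact_force: [-5.5, -17.6, 16.7]
finger_gap: 0.0231
grasp_force: 43.6
```

```bash
python3 f.py
```

```text
lane -0.07959586863705896 -0.03870436275036773 Fx,Fy -0.9143672456000411 -18.410986105860108 16.6944 0.0231 43.5591 14.95 [-179.6994, 0.0005, 165.216]
```

The force has jumped by 6 N, so the pad is reached. Pressing in carefully.

Request:
{"method": "arm_command", "body": {"motion": [{"slide": [0,0.001,0],"roll": 0},{"slide": [0,0.002,0],"roll": 0},{"slide": [0,0.003,0],"roll": 0}]}}

```text
time_s: 15.2
ee_pos: [0.4825, 0.1034, 0.0466]
eef_rot: [-179.7, -0.0, 165.2]
contact_force: [-6.3, -19.8, 17.7]
finger_gap: 0.0233
grasp_force: 43.7
```

Request:
{"method": "arm_command", "body": {"motion": [{"slide": [0,0.001,0],"roll": 0},{"slide": [0,0.002,0],"roll": 0},{"slide": [0,0.002,0],"roll": 0}]}}

```text
time_s: 15.45
ee_pos: [0.4829, 0.105, 0.0466]
eef_rot: [-179.7, -0.0, 165.2]
contact_force: [-4.9, -19.2, 17.2]
finger_gap: 0.0232
grasp_force: 43.6
```

```bash
python3 f.py
```

```text
lane -0.07963626579996871 -0.034993787583465864 Fx,Fy 0.14777892144447158 -19.82304544237279 17.2422 0.0232 43.6225 15.45 [-179.6721, -0.0026, 165.2098]
```

Request:
{"method": "arm_command", "body": {"motion": [{"slide": [0,0.001,0],"roll": 0},{"slide": [0,0.002,0],"roll": 0},{"slide": [0,0.0025,0],"roll": 0},{"slide": [0,0.0025,0],"roll": 0},{"slide": [0,0.0025,0],"roll": 0}]}}

```text
time_s: 15.87
ee_pos: [0.4834, 0.1068, 0.0466]
eef_rot: [-179.7, -0.0, 165.2]
contact_force: [-5.7, -20.3, 18.3]
finger_gap: 0.0233
grasp_force: 43.7
```

```bash
python3 f.py; python3 -c "
from h import *
a=snap('side');cv2.imwrite('pics/s6.png',cv2.resize(a[200:400,130:400],None,fx=2.9,fy=2.9)[:,:,::-1])"
```

```text
lane -0.07960809214774812 -0.03312584586988897 Fx,Fy -0.36907641251558676 -21.03004686066402 18.3256 0.0233 43.691 15.8667 [-179.6575, -0.0041, 165.2021]
```

View pics/s6.png

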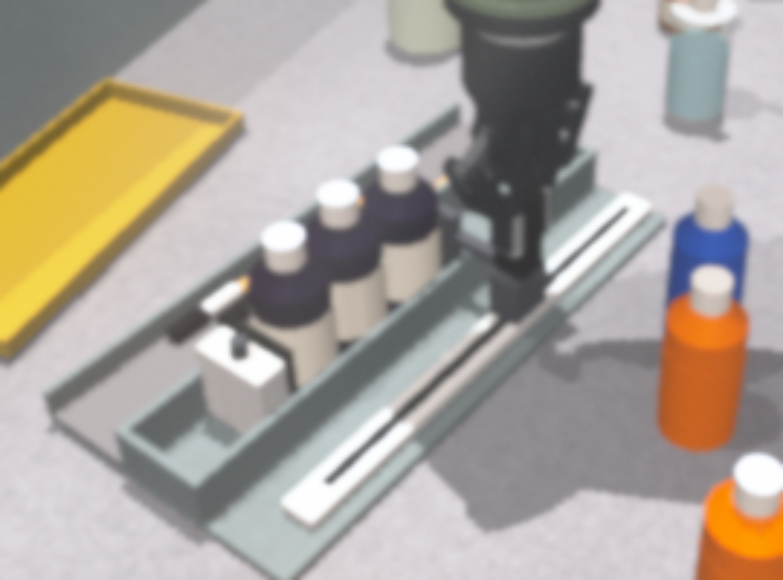

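The row is closed and upright (caps at (285,240), (338,200), (397,165)), and the pad is pressed against its block. Releasing and rising.

Request:
{"method": "arm_command", "body": {"motion": [{"slide": [0,0,0],"roll": 0},{"slide": [0,0,0],"roll": 0},{"slide": [0,0,0],"roll": 0},{"slide": [0,0,0],"roll": 0},{"slide": [0,0,0],"roll": 0},{"slide": [0,0,0],"roll": 0},{"slide": [0,0,0],"roll": 0},{"slide": [0,0,0],"roll": 0}], "gripper": 1}}

```text
time_s: 16.58
ee_pos: [0.484, 0.1103, 0.0464]
eef_rot: [180.0, -0.0, 165.3]
contact_force: [0.4, -0.8, -0.4]
finger_gap: 0.0854
grasp_force: 0.0
```

Request:
{"method": "arm_command", "body": {"motion": [{"slide": [0,0,-0.02],"roll": 0},{"slide": [0,0,-0.06],"roll": 0},{"slide": [0,0,-0.11],"roll": 0},{"slide": [0,0,-0.16],"roll": 0},{"slide": [0,0,-0.2],"roll": 0},{"slide": [0,0,-0.2],"roll": 0},{"slide": [0,0,-0.2],"roll": 0},{"slide": [0,0,-0.2],"roll": 0}]}}

```text
time_s: 17.25
ee_pos: [0.4839, 0.1099, 0.2059]
eef_rot: [-180.0, -0.0, 165.3]
contact_force: [0.2, -0.2, -1.0]
finger_gap: 0.0855
grasp_force: 0.0
```

```bash
python3 f.py; python3 -c "
from h import *
a=snap('side');cv2.imwrite('pics/s7.png',cv2.resize(a[200:400,130:400],None,fx=2.9,fy=2.9)[:,:,::-1])"
```

```text
lane -0.07990892587880224 -0.03000022608074954 Fx,Fy 0.2532136628005094 -0.155167557727606 -1.0472 0.0855 0.0 17.25 [-179.9733, -0.0203, 165.3182]
```

View pics/s7.png

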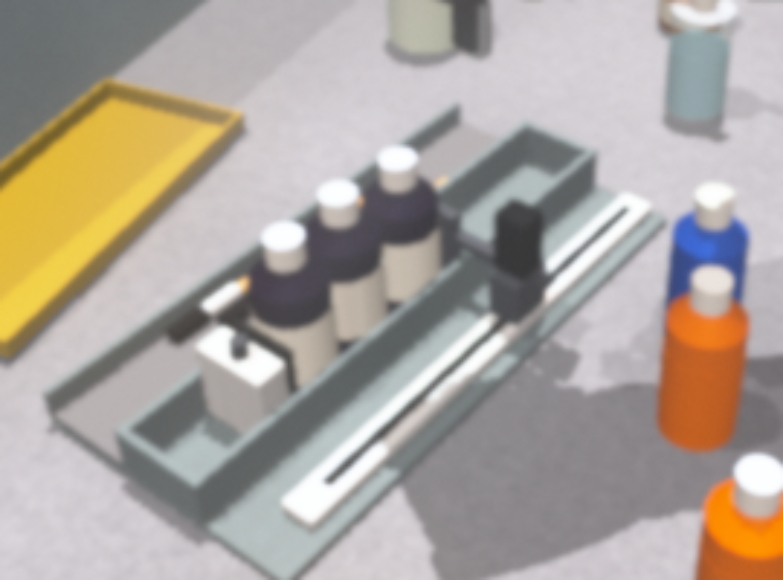

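The picture has not changed since the release: three upright bottles, clamped, with the gripper clear. Handing in.

```bash
python3 -c "
from bench import order
print(order.sign_off())"
```

```text
the job is handed in; nothing more can be done
None
```

The third bottle stands in the lane, and the row is pressed about 5–7 mm into the sprung pad by my estimate; all three bottles stayed upright after I let go, and the job is handed in at about 17 s with nothing else on the table touched.

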